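# Load a ball bearing into the bench bearing tester

### The arm

A 7-joint arm with a two-finger parallel gripper is mounted at the origin on a cart in front of the work surface, level with it; the furniture and walls round the work are solid. World frame = base frame: x ahead of the robot, y to its left, z up, the work surface at z = 0. Lengths are in m, angles in rad, forces in N, time in s.
With the tool pointing down it reaches from about 0.425 to 0.95 m from the base axis. Payload 4.7 kg.
Tool frame: the origin (TCP) lies midway between the tips of the shut fingers; the grasp point (between the pads) lies 19 mm behind it; z points along the fingers, y is the line along which they close (so a half turn about z gives the same grasp; the last joint's range is limited). The gripper opens to 85 mm and grips with 20 to 120 N. Pads are 22 mm wide; open, the fingers measure 114 mm over their backs; the gripper's body (76 mm by 85 mm) begins 54 mm behind the grasp point. The pads swing forward as they close: fully open they stand 13 mm farther back than shut.
Start: joints at [1.279, 0.469, -0.049, 1.532, 0.024, 1.141, -0.082], TCP at [0.175, -0.652, 0.231] pointing down, gripper open.
Joint ranges: [-2.59, 2.59], [-0.33, 1.99], [-1.39, 1.29], [0.1, 2.45], [-1.04, 4.18], [0.21, 1.99], [-2.66, 2.66]. Speed limits (rad/s): [2.57, 2.57, 3.14, 3.14, 3.14, 3.14, 3.14].

### API

Orientations are given as [roll, pitch, yaw] about the fixed x, y, z axes, in that order (R = Rz(yaw) Ry(pitch) Rx(roll)).
In Python, from bench import r gives the robot as it stands.
- The arm moves only by the tool jog_arm, never from a script. Its argument "motion" is a list of rows, each a list of 7 numbers: the shift along the tool's x, y, z each as a share of 0.6 m, from -1 to 1, then the turn, a rotation vector about the tool's x, y, z each as a share of 90 degrees, from -1 to 1, then the closure, from -1 (fully open) to 1 (shut). In form: [[tx, ty, tz, wx, wy, wz, jaw], ...]. A call has 1 to 8 rows; each row is the pose to reach, as a shift and turn from the pose commanded when the call began, along the tool's axes at that moment; what a row does not reach only later rows make up. A row lasts 1/10 s, in which the tool goes at most 50 mm and 8.59 degrees, less where a joint would pass 70% of its speed; a pose out of reach is approached as far as the arm can. A call with a number of a shift or a turn outside -1 to 1 is refused whole. A call with a gripper value outside its range is refused whole. The fingers move at their own pace and stop on an object; "grip_force" is the grip in N (left out, the last holds). Time passes only in rows, so rows that repeat a pose let the fingers close. It gives the time, the measured TCP pose, the force, the opening and the grip force at its end, in the units of the state.
- r.get_state(): the state, without advancing time (a new reading comes with each control period).
- r.snapshot(name): name is "side" or "top"; returns (picture, depth): 400x640x3 uint8, red, green, blue; 400x640 float32, m along the optical axis (not along the pixel's ray), 0 where there is no reading.
- r.camera_model(name): a dict with "intrinsics" (3x3 intrinsics, pixels), "extrinsics" (4x4, takes a point from camera to world coordinates). Camera axes: x right, y down, z forward; pixel columns grow to the right and rows downward; lengths in m; the calibration is good to about 2 mm. A picture is of the moment at which its call begins. camera_model takes no time and is no camera call.
- r.sign_off(): hands the job in; it is judged then, once.
Trained networks look in the newest picture that a camera, given by its name, has taken for a name from the list of things; names that differ only in an ending like _2 or _b are one class to them, and where a whole thing is asked for, a point or a joint stands for the part that bears it (a point fixed in the world has none). Each returns a list of dicts, best first, with "conf" (0 to 1); they miss things now and then, are a little off and sometimes report something else, mostly with a low value. They report only what shows in the picture. A call takes as long as a camera call. They do not tell look-alikes from the thing itself.
- r.outline_of(target, camera): "pixels" (400x640 bool, what is visible of it) and "rect" ([left, top, width, height] in pixels, round what is visible of it).
The state is a dict: "clock": time; "q": joint angles; "qd": joint speeds; "joint_efforts": joint torques, N m; "ee_pos": TCP position; "tcp_rot": TCP orientation; "contact_force": force on the tool from outside, world axes, zero at the start; "moment": the same for the moment, N m; "grip_width": finger opening in m; "grip_force": force on a finger pad.
Only numpy, scipy, OpenCV 4.12 (cv2) and the standard library are available. Lean on these libraries where they do the work, as an engineer would, in place of code of your own. Each camera call takes 0.05 s, during which the arm holds its last target. There are 200 camera calls.

### The job

Slide the ball bearing along the tester's metal loading deck until it slips over the upright spindle, press it down past the spindle's spring balls until it sits squarely on the shoulder, and then push the blue carriage home until it clicks in at the back. Leave the multimeter, the beige mouse and the screwdriver where they are.

Things in the scene. Friction and masses are not known exactly. Their poses are not given: they have to be found in the camera images.
- bearing: sealed ball bearing: steel ring, 90 mm outside, 30 mm bore, 23 mm tall, dark seals with an orange line on both faces, 0.4 kg, lying flat on the deck of the carriage. Too wide to be grasped: it is pushed. Origin: centre of its underside, z up along its axis.
- tester: fixed bench bearing tester: grey base plate 200 x 260 x 10 mm and a white measuring head 115 mm tall (45 mm in x, 100 mm in y), its front face 52 mm to +x of the origin, centred at y = -60 mm, behind the spindle. Origin: centre of the base's underside, on the table; x points away from the robot to the head, y left, from spindle to loading deck.
- carriage (a joint): slide of the blue carriage, m: 0 = home, grows as it comes out towards the robot (tester's -x), at most 0.08. It slides stiffly (8 to 12 N); a spring ball resists from 10 to 5 mm before home, then it clicks in. At 0 the spindle axis lies at x = -20, y = -60 mm in the tester's frame.
- spindle_seat (a point): centre of the shoulder, 48 mm wide, 30 mm above the table, on which the bearing must sit; moves with the carriage, axes as the tester's. The spindle stands on it: 26.8 mm thick, 19.5 mm tall, top 3 mm chamfered. Four spring balls stand out of it 8 mm above the shoulder: a bearing that rests on them is about 11 mm too high and needs 10 to 15 N on its top.
- deck_edge (a point): middle of the inner edge of the carriage's aluminium loading deck, on its top, 50 mm above the table and 0.5 mm above the spindle's top, 47 mm to +y of the spindle axis. From here the deck runs 130 mm to +y, where it is open, and from x = -66 to 63 mm. Between this edge and the spindle it is open below, but the bearing bridges the gap when pushed along -y.
- channel (a point): middle of the entry of the guide channel to the spindle, at the height of the rails' tops (8 mm above the deck). Rails' inner faces at x = -46 and +46 mm, from here 102 mm along -y to an end wall (5 mm past the seated bearing, 2 mm lower); a funnel in front opens to x = -64 and +64 mm at y = +36 mm. The carriage's blue front plate (x = -78 to -66 mm) stands 4 mm higher.
- push_pad (a point): centre of the face of the round black rubber pad (34 mm wide, 4 mm proud) on the blue front plate of the carriage, 38 mm above the table; push it along the tester's +x.
- multimeter: orange multimeter, 145 x 72 x 41 mm, lying on the table; leave alone. Origin: centre of its underside.
- mouse_2: beige computer mouse, 111 x 60 x 37 mm; leave alone. Origin: centre of its underside.
- driver_blue: screwdriver with a blue handle, 190 x 26 x 22 mm; leave alone. Origin: centre of its underside.
There are look-alikes about, which are no part of the job. Leave any pink or purple look-alike of the bearing alone.

How it is judged:
On the way:
1. with the carriage still out, the bearing is pressed down onto the spindle's shoulder (z of bearing in the frame of spindle_seat below 0.002 m and horizontal distance between bearing and spindle_seat below 0.003 m and value of joint carriage above 0.02 m), for 0.2 s.
At the end, for the whole second after the job is handed in: The bearing sits on the spindle's shoulder (within 2 mm of it in height, 3 mm of its axis, tilted less than 0.05 rad), the carriage is home (within 3 mm) and everything is at rest (z of bearing in the frame of spindle_seat below 0.002 m and horizontal distance between bearing and spindle_seat below 0.003 m and angle between bearing's own z axis and vertical below 0.05 rad and value of joint carriage below 0.003 m and linear speed of bearing below 0.01 m/s); the robot touches nothing.
It fails at once if the multimeter, the beige mouse or the screwdriver is moved more than 30 mm (distance of any of multimeter, mouse_2, driver_blue from where it was at the start of the episode above 0.03 m).
It also fails if it takes over 67 s, if anything falls off the work surface, if the arm or the gripper's body presses on something with over 40 N, if the wrist force passes 120 N, or if a joint passes its speed limit or range.

## Working session

There is one attempt and no reset: what is moved stays moved. The work goes in short steps, Python scripts to look and compute and a tool call to move; the robot and the scene stay as the last step left them, time stands still between calls to the robot, and variables do not carry over. Pictures are saved under pics/ and viewed, at most 10 in all, crops included, and the job is handed in when it is done.

Besides the shell and the picture viewer there is one more tool, called after ">>>" as name(argument=value, ...), one argument or row to a line, values as JSON. jog_arm: Moves the arm, as the interface text tells. Its arguments: {"type":"object","properties":{"motion":{"type":"array","items":{"type":"array","items":{"type":"number","minimum":-1,"maximum":1}}},"grip_force":{"type":"number"}},"required":["motion"]}

```bash
mkdir -p pics
cat > h.py <<'E'
import numpy as np, cv2
from bench import r
from scipy.spatial.transform import Rotation as R
def snap(n,f):
    p,d=r.snapshot(n); cv2.imwrite('pics/'+f,p[:,:,::-1]); return p,d
def cloud(n,d):
    m=r.camera_model(n);K=m['intrinsics'];T=np.array(m['extrinsics']);K=np.array(K)
    v,u=np.mgrid[:d.shape[0],:d.shape[1]]
    P=np.stack([(u-K[0,2])/K[0,0]*d,(v-K[1,2])/K[1,1]*d,d],-1)
    return P@T[:3,:3].T+T[:3,3]
E
python3 - <<'E'
from h import *
s=r.get_state(); print({k:np.round(s[k],3).tolist() for k in s})
for n in('top','side'):
    p,d=snap(n,n+'0.png'); X=cloud(n,d); np.savez(n+'0.npz',X=X,d=d,p=p)
    print(n,np.round(r.camera_model(n)['extrinsics'],3).tolist())
    for t in('bearing','tester','carriage','push_pad','multimeter','mouse_2','driver_blue'):
        for o in r.outline_of(t,n):
            m=o['pixels']&(d>0); print(t,round(o['conf'],2),o['rect'],np.round(np.median(X[m],0),3) if m.any() else '', np.round(np.percentile(X[m],[2,98],axis=0),3).tolist() if m.any() else '')
E
```

```text
{'clock': 0.0, 'q': [1.279, 0.469, -0.049, 1.534, 0.024, 1.141, -0.082], 'qd': [-0.0, -0.001, -0.001, -0.0, -0.001, -0.001, -0.0], 'joint_efforts': [-0.0, -51.031, -0.047, -23.772, 0.011, 0.007, -0.0], 'ee_pos': [0.175, -0.651, 0.23], 'tcp_rot': [-3.14, 0.0, 0.263], 'contact_force': [-0.641, 0.165, -0.208], 'moment': [0.051, -0.023, -0.008], 'grip_force': 0.0, 'grip_width': 0.086}
top [[0.002, -0.99, 0.141, 0.318], [-1.0, -0.004, -0.014, -0.03], [0.015, -0.141, -0.99, 1.344], [0.0, 0.0, 0.0, 1.0]]
bearing 0.87 [361.4, 178.1, 30.4, 35.8] [ 0.525 -0.229  0.022] [[0.484, -0.27, -0.0], [0.568, -0.187, 0.028]]
bearing 0.76 [221.7, 215.7, 25.3, 28.3] [0.419 0.202 0.022] [[0.38, 0.163, 0.015], [0.458, 0.241, 0.028]]
bearing 0.6 [267.8, 174.4, 29.5, 30.4] [0.527 0.059 0.072] [[0.485, 0.018, 0.056], [0.567, 0.098, 0.077]]
tester 0.79 [259.0, 130.2, 86.4, 95.5] [ 0.587 -0.016  0.025] [[0.443, -0.122, 0.005], [0.696, 0.124, 0.117]]
carriage 0.69 [259.6, 168.9, 79.9, 55.1] [ 0.504 -0.013  0.049] [[0.44, -0.108, 0.016], [0.587, 0.118, 0.064]]
push_pad 0.94 [256.6, 171.4, 84.8, 55.0] [ 0.504 -0.01
[... 1235 characters left out ...]
[0.442, -0.122, 0.005], [0.699, 0.133, 0.114]]
carriage 0.84 [270.6, 182.5, 84.9, 72.2] [0.498 0.045 0.047] [[0.44, -0.11, 0.0], [0.592, 0.127, 0.061]]
push_pad 0.59 [270.5, 181.0, 81.8, 69.5] [0.498 0.051 0.048] [[0.44, -0.108, 0.017], [0.591, 0.127, 0.061]]
multimeter 0.58 [324.4, 146.6, 52.6, 23.6] [ 0.475 -0.338  0.026] [[0.408, -0.392, 0.001], [0.544, -0.322, 0.037]]
mouse_2 0.89 [214.6, 279.5, 43.9, 43.8] [0.603 0.339 0.03 ] [[0.581, 0.275, -0.0], [0.633, 0.376, 0.038]]
mouse_2 0.19 [270.5, 179.9, 79.8, 71.3] [0.499 0.048 0.047] [[0.44, -0.109, 0.013], [0.592, 0.127, 0.062]]
driver_blue 0.7 [371.4, 165.6, 7.7, 21.9] [ 0.379 -0.245  0.017] [[0.366, -0.311, 0.004], [0.39, -0.216, 0.023]]
```

Run:
```python
from h import *
t=np.load('top0.npz')['p'];s=np.load('side0.npz')['p']
a=cv2.resize(t[120:250,160:450],None,fx=2.7,fy=2.7,interpolation=2)[:300,:783]
b=cv2.resize(s[140:260,210:400],None,fx=2.4,fy=2.4,interpolation=2)[:290]
a=cv2.resize(t[120:250,160:450],(640,287));b=cv2.resize(s[135:260,200:480],(640,286))
cv2.imwrite('pics/c0.png',np.vstack([a,b])[:,:,::-1])
X=np.load('top0.npz')['X'];p=t
# spindle/tester geometry: height map
g=[]
for lo,hi in((.105,.125),(.058,.061),(.061,.066),(.053,.058),(.004,.016),(.066,.085),(.048,.0525)):
    m=(X[...,2]>lo)&(X[...,2]<hi)&(X[...,0]>.4)&(X[...,0]<.75)&(abs(X[...,1])<.16)
    q=X[m][:,:2]; print(lo,hi,m.sum(), np.round(np.percentile(q,[1,99],axis=0),3).tolist() if len(q) else '', cv2.minAreaRect(q.astype('float32')) if len(q)>3 else '')
```

```text
0.105 0.125 716 [[0.65, -0.112], [0.746, 0.152]] ((0.698921799659729, 0.023360610008239746), (0.27129003405570984, 0.10093558579683304), 89.71937561035156)
0.058 0.061 245 [[0.437, -0.11], [0.736, 0.121]] ((0.5888019800186157, 0.005628868937492371), (0.23540186882019043, 0.30196693539619446), 89.7064437866211)
0.061 0.066 290 [[0.437, -0.108], [0.737, 0.121]] ((0.5886013507843018, 0.010018348693847656), (0.3067094087600708, 0.23737841844558716), 0.8736118674278259)
0.053 0.058 478 [[0.438, -0.112], [0.735, 0.121]] ((0.5886338353157043, 0.00399944931268692), (0.2393202781677246, 0.30196574330329895), 88.41150665283203)
0.004 0.016 2648 [[0.411, -0.15], [0.739, 0.154]] ((0.5755428671836853, -5.702674388885498e-05), (0.3471653461456299, 0.3192591071128845), 0.025461314246058464)
0.066 0.085 837 [[0.445, -0.103], [0.738, 0.1]] ((0.5911380052566528, 0.014933623373508453), (0.30925804376602173, 0.2622034251689911), 1.810800313949585)
0.048 0.0525 779 [[0.438, -0.106], [0.731, 0.123]] ((0.5877702236175537, 0.0022601112723350525), (0.23507635295391083, 0.3002498745918274), 87.41480255126953)
```

View pics/c0.png

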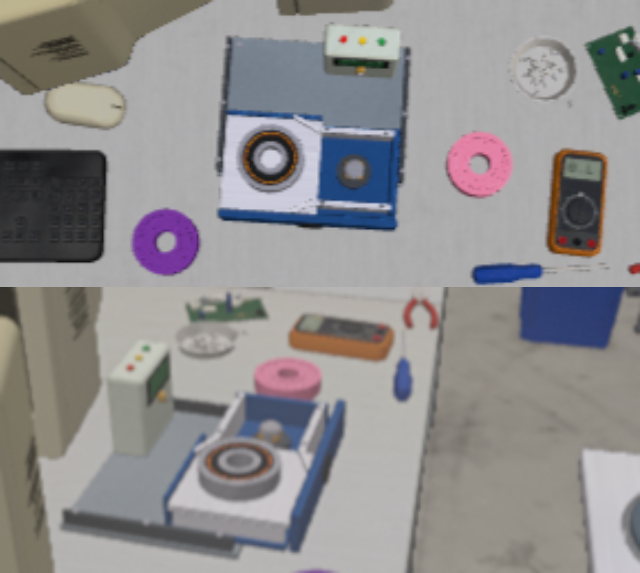

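The picture shows the steel bearing on the white deck (crop 270,158), the spindle between the rails at (355,171) and the black pad under the front plate at (310,225). The tester is turned by about -3°.

```bash
cat >> h.py <<'E'
def bearing(n,z0=.066,z1=.08,c=(.527,.058),rad=.055):
    p,d=r.snapshot(n); X=cloud(n,d)
    return X,p
def circ(q):
    A=np.c_[q,np.ones(len(q))]; s=np.linalg.lstsq(A,(q**2).sum(1),rcond=None)[0]
    return s[:2]/2, np.sqrt(s[2]+(s[:2]**2).sum()/4)
E
python3 - <<'E'
from h import *
for n in('top','side'):
    f=np.load(n+'0.npz');X=f['X'];p=f['p'].astype(int)
    blue=(p[...,2]>p[...,0]+40)
    reg=(X[...,0]>.42)&(X[...,0]<.62)&(abs(X[...,1])<.14)
    m=blue&reg&(X[...,2]>.054)&(X[...,2]<.07)&(X[...,0]<.47)
    q=X[m][:,:2]; k=np.polyfit(q[:,1],q[:,0],1)
    print(n,'plate',len(q),'x=%.4f y + %.4f'%tuple(k),'z',np.median(X[m][:,2]),'y',np.percentile(q[:,1],[0,2,98,100]).round(4),'xspread',np.percentile(q[:,0]-k[0]*q[:,1]-k[1],[2,98]).round(4))
    m=(X[...,2]>.1)&(X[...,2]<.125)&(X[...,0]>.62)&(X[...,0]<.73)&(X[...,1]>-.14)&(X[...,1]<.0)
    print('head',cv2.minAreaRect(X[m][:,:2].astype('float32')))
    m=(X[...,2]>.067)&(X[...,2]<.08)&(np.hypot(X[...,0]-.527,X[...,1]-.058)<.06)
    q=X[m][:,:2].astype('float32'); print('bearing',cv2.minEnclosingCircle(q),q.mean(0),len(q))
    # spindle top: grey pixels in the channel
    m=reg&~blue&(X[...,2]>.04)&(X[...,2]<.056)&(X[...,1]<-.02)&(X[...,1]>-.1)&(X[...,0]>.47)&(X[...,0]<.55)
    q=X[m][:,:2].astype('float32'); print('spindle',len(q),cv2.minEnclosingCircle(q),np.median(q,0))
    m=reg&(p.max(-1)<70)&(X[...,0]<.45)&(X[...,2]>.015)
    if m.any(): print('pad',m.sum(),np.median(X[m],0))
    # base: dark-grey/grey plate at z~.01 behind carriage
    m=(abs(X[...,2]-.011)<.005)&(X[...,0]>.45)&(X[...,0]<.72)&(abs(X[...,1])<.16)&(p.sum(-1)<480)
    q=X[m][:,:2].astype('float32'); print('base',len(q),cv2.minAreaRect(q),np.percentile(q,[.5,99.5],axis=0))
E
```

```text
top plate 342 x=0.0445 y + 0.4475 z 0.06164185647608511 y [-0.1115 -0.1083  0.1187  0.1243] xspread [-0.0068  0.0158]
head ((0.6731815934181213, -0.06349467486143112), (0.0994727611541748, 0.04981271177530289), 85.42024993896484)
bearing ((0.5276986360549927, 0.05797623470425606), 0.045586537569761276) [0.5269018  0.05759534] 637
spindle 67 ((0.49817460775375366, -0.0451677069067955), 0.03407403826713562) [ 0.5159915  -0.05539832]
pad 83 [0.44051786 0.00358791 0.04870542]
base 2145 ((0.5828624963760376, 0.004159912467002869), (0.26254746317863464, 0.24474960565567017), 85.64934539794922) [[ 0.48416294 -0.12456305]
 [ 0.70582025  0.12584   ]]
side plate 204 x=0.0563 y + 0.4483 z 0.06083608251899664 y [-0.1048 -0.0933  0.1231  0.1291] xspread [-0.0045  0.0051]
head ((0.6743836402893066, -0.06125187501311302), (0.10167134553194046, 0.04781382530927658), 86.83418273925781)
bearing ((0.5287469625473022, 0.058176446706056595), 0.04692872613668442) [0.5283554  0.06079008] 608
spindle 72 ((0.49106621742248535, -0.061257973313331604), 0.04061545059084892) [ 0.51359665 -0.04877891]
pad 17 [0.44088082 0.01324986 0.04742775]
base 1701 ((0.5757634043693542, 0.004173874855041504), (0.26188960671424866, 0.2601148188114166), 86.96638488769531) [[ 0.47171728 -0.125987  ]
 [ 0.70773417  0.1362767 ]]
```

>>> jog_arm(
  motion=[
    [0.643,-0.434,0,0,0,-0.794,-0.2],
    [0.643,-0.434,0,0,0,-0.794,-0.2],
    [0.643,-0.434,0,0,0,-0.794,-0.2],
    [0.643,-0.434,0,0,0,-0.794,-0.2],
    [0.643,-0.434,0,0,0,-0.794,-0.2],
    [0.643,-0.434,0,0,0,-0.794,-0.2],
    [0.643,-0.434,0,0,0,-0.794,-0.2],
    [0.643,-0.434,0,0,0,-0.794,-0.2],
  ],
)

```text
clock: 1.6
ee_pos: [0.4385, -0.3481, 0.2318]
tcp_rot: [3.141, 0.001, 1.469]
contact_force: [0.4, -1.2, -0.3]
grip_width: 0.051
grip_force: 0.0
```

>>> jog_arm(
  motion=[
    [0.75,0.06,0,0,0,-0.02,-0.2],
    [0.75,0.06,0,0,0,-0.02,-0.2],
    [0.75,0.06,0,0,0,-0.02,-0.2],
    [0.75,0.06,0,0,0,-0.02,-0.2],
    [0.75,0.06,0,0,0,-0.02,-0.2],
    [0.75,0.06,0,0,0,-0.02,-0.2],
    [0.75,0.06,0,0,0,-0.02,-0.2],
    [0.75,0.06,0,0,0,-0.02,-0.2],
  ],
)

```text
clock: 2.4
ee_pos: [0.5123, 0.0451, 0.2318]
tcp_rot: [3.14, 0.0, 1.494]
contact_force: [1.7, 0.6, 0.4]
grip_width: 0.0512
grip_force: 0.0
```

>>> jog_arm(
  motion=[
    [0,0,0,0,0,0,-0.2],
    [0,0,0,0,0,0,-0.2],
  ],
)

```text
clock: 2.6
ee_pos: [0.5121, 0.0447, 0.2314]
tcp_rot: [3.141, 0.0, 1.498]
contact_force: [-0.2, 0.1, -0.6]
grip_width: 0.0516
grip_force: 0.0
```

>>> jog_arm(
  motion=[
    [0.136,0.0235,0,0,0,-0.008,-0.2],
    [0.136,0.0235,0,0,0,-0.008,-0.2],
    [0.136,0.0235,0.08,0,0,-0.008,-0.2],
    [0.136,0.0235,0.16,0,0,-0.008,-0.2],
    [0.136,0.0235,0.22,0,0,-0.008,-0.2],
    [0.136,0.0235,0.27,0,0,-0.008,-0.2],
    [0.136,0.0235,0.29,0,0,-0.008,-0.2],
    [0.136,0.0235,0.29,0,0,-0.008,-0.2],
  ],
)

```text
clock: 3.4
ee_pos: [0.5318, 0.1217, 0.056]
tcp_rot: [-3.139, 0.002, 1.505]
contact_force: [-0.9, 0.2, 0.7]
grip_width: 0.0514
grip_force: 0.0
```

Run:
```python
from h import *
p,d=snap('side','s1.png')
cv2.imwrite('pics/c1.png',cv2.resize(p[130:270,210:400],(760,560),interpolation=2)[:,:,::-1])
s=r.get_state(); print(s['ee_pos'],s['tcp_rot'],s['contact_force'])
```

```text
[0.53285915 0.12259771 0.05750597] [-3.14158001e+00  4.83513801e-04  1.50508933e+00] [-0.55752277  0.73256083  1.18267574]
```

View pics/c1.png

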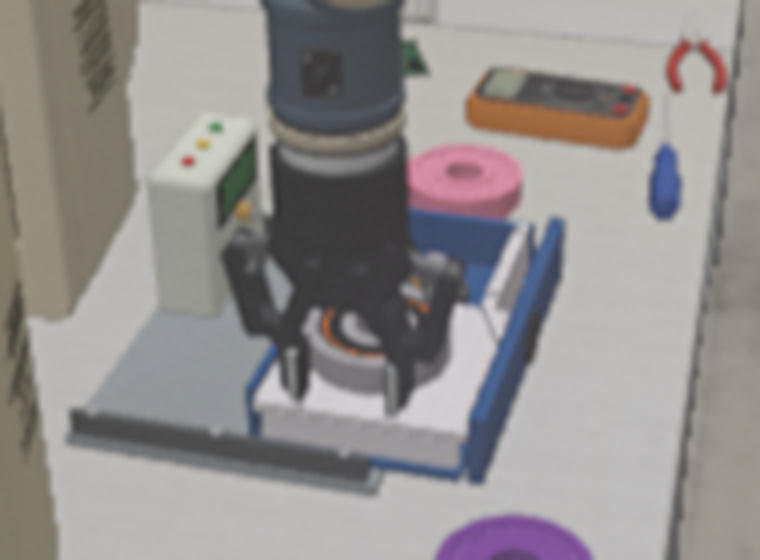

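Fingers straddle the rear of the bearing at (290–400, 380); bearing around (380,340). Now push.

>>> jog_arm(
  motion=[
    [-0.02,-0.003,0,0,0,0,-0.2],
    [-0.04,-0.006,0,0,0,0,-0.2],
    [-0.06,-0.0075,0,0,0,0,-0.2],
    [-0.08,-0.0075,0,0,0,0,-0.2],
    [-0.1,-0.0075,0,0,0,0,-0.2],
    [-0.12,-0.0075,0,0,0,0,-0.2],
    [-0.14,-0.0075,0,0,0,0,-0.2],
    [-0.158,-0.0075,0,0,0,0,-0.2],
  ],
)

```text
clock: 4.25
ee_pos: [0.5218, 0.0283, 0.0573]
tcp_rot: [3.142, 0.0, 1.506]
contact_force: [0.5, 3.2, 3.3]
grip_width: 0.0512
grip_force: 2.2
```

Run:
```python
from h import *
p,d=snap('top','t2.png'); p2,d2=snap('side','s2.png')
a=cv2.resize(p[130:240,250:360],(400,400),interpolation=2);b=cv2.resize(p2[150:260,240:350],(400,400),interpolation=2)
cv2.imwrite('pics/c2.png',np.hstack([a,b])[:,:,::-1])
s=r.get_state(); print(s['ee_pos'],s['tcp_rot'],s['contact_force'])
```

```text
[0.52128571 0.02609345 0.05673707] [-3.14009206e+00  2.68429673e-03  1.50374139e+00] [ 0.57588768 -0.45930933 -0.68317394]
```

View pics/c2.png

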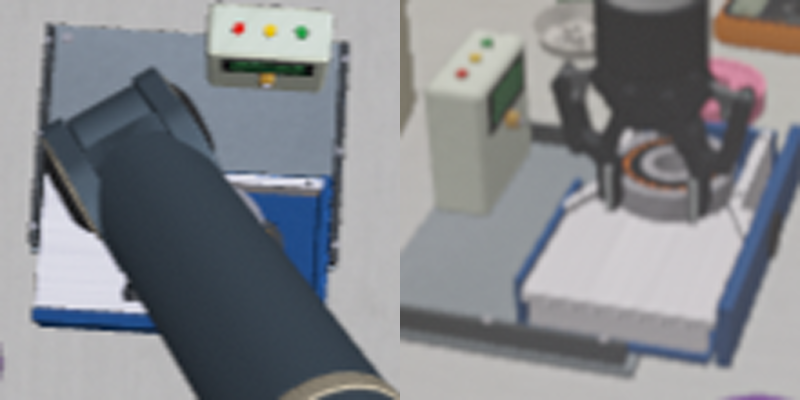

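The bearing is in the channel, ahead of the fingers, centred.

>>> jog_arm(
  motion=[
    [-0.015,0,0,0,0,0,-0.2],
    [-0.027,0,0,0,0,0,-0.2],
    [-0.037,0,0,0,0,0,-0.2],
    [-0.041,0,0,0,0,0,-0.2],
    [-0.045,0,0,0,0,0,-0.2],
    [-0.045,0,0,0,0,0,-0.2],
  ],
)

```text
clock: 4.95
ee_pos: [0.5199, 0.0019, 0.0572]
tcp_rot: [-3.141, 0.001, 1.506]
contact_force: [-0.2, 1.1, -0.8]
grip_width: 0.0509
grip_force: 0.2
```

>>> jog_arm(
  motion=[
    [-0.002,0,0,0,0,0,-0.2],
    [-0.004,0,0,0,0,0,-0.2],
    [-0.004,0,0,0,0,0,-0.2],
  ],
)

```text
clock: 5.25
ee_pos: [0.52, 0.0001, 0.0573]
tcp_rot: [3.141, -0.0, 1.507]
contact_force: [0.3, 1.6, -0.7]
grip_width: 0.0512
grip_force: 0.8
```

>>> jog_arm(
  motion=[
    [-0.002,0,0,0,0,0,-0.2],
    [-0.004,0,0,0,0,0,-0.2],
    [-0.004,0,0,0,0,0,-0.2],
  ],
)

```text
clock: 5.55
ee_pos: [0.52, -0.0026, 0.0574]
tcp_rot: [3.141, 0.0, 1.507]
contact_force: [-0.3, 1.8, -0.9]
grip_width: 0.0512
grip_force: 0.8
```

```bash
cat >> h.py <<'E'
def top_of_bearing():
    p,d=r.snapshot('side'); X=cloud('side',d)
    os=[o for o in r.outline_of('bearing','side')]
    for o in os:
        m=o['pixels']&(d>0); q=X[m]; c=np.median(q,0)
        if np.hypot(c[0]-.52,c[1]+.05)<.06:
            z=q[:,2]; print(round(o['conf'],2),'med',c.round(4),'z pct',np.percentile(z,[20,50,70,80,90,97]).round(4),'xy',np.percentile(q[:,:2],[1,99],axis=0).round(4).tolist())
E
python3 - <<'E'
from h import *
top_of_bearing()
E
```

```text
0.92 med [ 0.5243 -0.026   0.0692] z pct [0.059  0.0692 0.0707 0.0713 0.0721 0.0731] xy [[0.4739, -0.0842], [0.5543, -0.0013]]
```

>>> jog_arm(
  motion=[
    [-0.002,0,0,0,0,0,-0.2],
    [-0.004,0,0,0,0,0,-0.2],
    [-0.004,0,0,0,0,0,-0.2],
  ],
)

```text
clock: 5.95
ee_pos: [0.5196, -0.0057, 0.0573]
tcp_rot: [-3.141, 0.001, 1.506]
contact_force: [0.1, -0.6, 0.5]
grip_width: 0.051
grip_force: 0.0
```

>>> jog_arm(
  motion=[
    [-0.002,0,0,0,0,0,-0.2],
    [-0.004,0,0,0,0,0,-0.2],
    [-0.004,0,0,0,0,0,-0.2],
  ],
)

```text
clock: 6.25
ee_pos: [0.5195, -0.0077, 0.0573]
tcp_rot: [3.142, 0.0, 1.506]
contact_force: [-0.2, 0.5, 0.4]
grip_width: 0.0515
grip_force: 0.0
```

Run:
```python
from h import *
top_of_bearing()
```

```text
0.68 med [ 0.5224 -0.0322  0.056 ] z pct [0.0506 0.056  0.06   0.0621 0.0642 0.067 ] xy [[0.4738, -0.0954], [0.5528, -0.0102]]
```

>>> jog_arm(
  motion=[
    [0.01,0,0,0,0,0,-0.2],
    [0.02,0,-0.02,0,0,0,-0.2],
    [0.06,0,-0.08,0,0,0,-0.2],
    [0.13,0,-0.1,0,0,0,-0.2],
    [0.15,0,-0.1,0,0,0,-0.2],
    [0.15,0,-0.1,0,0,0,-0.2],
  ],
)

```text
clock: 6.95
ee_pos: [0.5254, 0.086, 0.1186]
tcp_rot: [3.14, -0.001, 1.512]
contact_force: [-0.2, 0.2, -0.3]
grip_width: 0.0514
grip_force: 0.0
```

Run:
```python
from h import *
p,d=snap('top','t3.png'); p2,d2=snap('side','s3.png')
a=cv2.resize(p[130:240,250:360],(400,400),interpolation=2);b=cv2.resize(p2[150:260,240:350],(400,400),interpolation=2)
cv2.imwrite('pics/c3.png',np.hstack([a,b])[:,:,::-1])
X=cloud('side',d2); m=(np.hypot(X[...,0]-.517,X[...,1]+.054)<.043)&(np.hypot(X[...,0]-.517,X[...,1]+.054)>.02)&(X[...,2]>.048)&(X[...,2]<.08)
q=X[m]; c,*_=np.linalg.lstsq(np.c_[q[:,:2]-[.517,-.054],np.ones(len(q))],q[:,2],rcond=None); print('plane',c,len(q))
top_of_bearing()
s=r.get_state(); print(s['ee_pos'],s['tcp_rot'],s['contact_force'])
```

```text
plane [0.04816055 0.09169252 0.05625866] 274
0.93 med [ 0.5067 -0.0333  0.0555] z pct [0.0497 0.0555 0.0594 0.0609 0.0632 0.0662] xy [[0.4728, -0.0906], [0.5588, -0.0101]]
[0.52481474 0.08077656 0.11661715] [-3.14006047e+00  1.46219483e-03  1.50463743e+00] [-0.45965161  0.42385376 -0.51317515]
```

View pics/c3.png

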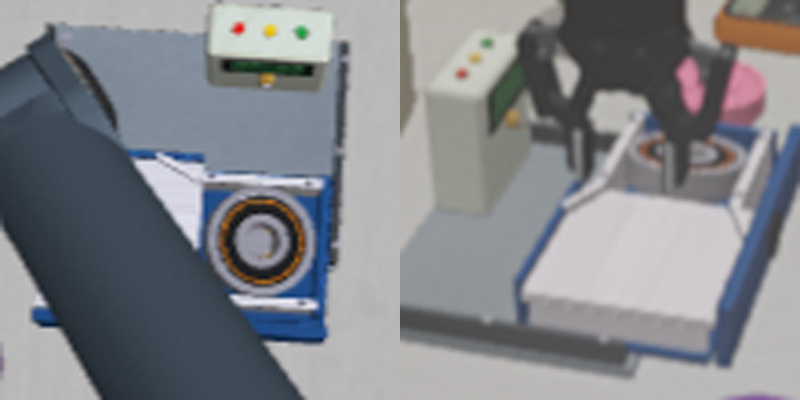

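Run:
```python
from h import *
m=r.camera_model('top');K=np.array(m['intrinsics']);T=np.array(m['extrinsics'])
o=[o for o in r.outline_of('bearing','top')]
def proj(u,v,z):
    w=T[:3,:3]@np.linalg.solve(K,[u,v,1]); return (T[:3,3]+w*(z-T[2,3])/w[2]).round(4)
print(proj(321.5,196.3,.064))
for a in o: 
    l,t,w,h=a['rect']; print(round(a['conf'],2),a['rect'],proj(l+w/2,t+h/2,.06))
```

```text
[ 0.5131 -0.0596  0.064 ]
0.92 [304.7, 182.2, 31.8, 27.0] [ 0.5155 -0.057   0.06  ]
0.59 [360.1, 180.3, 29.8, 29.9] [ 0.5175 -0.2186  0.06  ]
0.59 [221.0, 216.8, 26.6, 31.0] [0.4062 0.1949 0.06  ]
```

>>> jog_arm(
  motion=[
    [-0.08,0.001,0,0,0,0,-0.2],
    [-0.16,0.001,0,0,0,0,-0.2],
    [-0.2275,0.001,0,0,0,0,-0.2],
    [-0.2275,0.001,0.03,0,0,0,-0.2],
    [-0.2275,0.001,0.05,0,0,0,-0.2],
    [-0.2275,0.001,0.05,0,0,0,-0.2],
    [-0.2275,0.001,0.05,0,0,0,-0.2],
  ],
)

```text
clock: 7.9
ee_pos: [0.517, -0.0525, 0.0871]
tcp_rot: [-3.141, -0.001, 1.509]
contact_force: [-0.3, -0.2, 0.2]
grip_width: 0.0508
grip_force: 0.0
```

>>> jog_arm(
  motion=[
    [0,0,0.008,0,0,0,-0.2],
    [0,0,0.016,0,0,0,-0.2],
    [0,0,0.024,0,0,0,-0.2],
    [0,0,0.032,0,0,0,-0.2],
    [0,0,0.036,0,0,0,-0.2],
    [0,0,0.036,0,0,0,-0.2],
  ],
)

```text
clock: 8.5
ee_pos: [0.5169, -0.0536, 0.0653]
tcp_rot: [-3.141, -0.0, 1.507]
contact_force: [0.3, 0.1, -0.4]
grip_width: 0.0513
grip_force: 0.0
```

Step down, with force checks.

>>> jog_arm(
  motion=[
    [-0.002,0,0.003,0,0,0,-0.2],
    [-0.002,0,0.006,0,0,0,-0.2],
    [-0.002,0,0.009,0,0,0,-0.2],
    [-0.002,0,0.009,0,0,0,-0.2],
  ],
)

```text
clock: 8.9
ee_pos: [0.5169, -0.0549, 0.0601]
tcp_rot: [-3.141, 0.0, 1.507]
contact_force: [0.2, -0.2, -1.2]
grip_width: 0.0515
grip_force: 0.0
```

>>> jog_arm(
  motion=[
    [0,0,0.003,0,0,0,-0.2],
    [0,0,0.006,0,0,0,-0.2],
    [0,0,0.006,0,0,0,-0.2],
  ],
)

```text
clock: 9.2
ee_pos: [0.5178, -0.0544, 0.0572]
tcp_rot: [3.14, -0.0, 1.507]
contact_force: [0.6, 0.4, 1.6]
grip_width: 0.0509
grip_force: 0.8
```

>>> jog_arm(
  motion=[
    [0,0,0.002,0,0,0,-0.2],
    [0,0,0.004,0,0,0,-0.2],
    [0,0,0.004,0,0,0,-0.2],
  ],
)

```text
clock: 9.5
ee_pos: [0.5179, -0.0535, 0.055]
tcp_rot: [3.14, -0.001, 1.508]
contact_force: [-0.3, 2.8, 4.2]
grip_width: 0.0511
grip_force: 1.9
```

>>> jog_arm(
  motion=[
    [0,0,0.002,0,0,0,-0.2],
    [0,0,0.004,0,0,0,-0.2],
    [0,0,0.004,0,0,0,-0.2],
  ],
)

```text
clock: 9.8
ee_pos: [0.518, -0.0532, 0.0526]
tcp_rot: [3.14, -0.002, 1.508]
contact_force: [0.3, 2.2, 4.4]
grip_width: 0.0513
grip_force: 2.0
```

>>> jog_arm(
  motion=[
    [0,0,0.002,0,0,0,-0.2],
    [0,0,0.004,0,0,0,-0.2],
    [0,0,0.004,0,0,0,-0.2],
  ],
)

```text
clock: 10.1
ee_pos: [0.5178, -0.0534, 0.05]
tcp_rot: [3.14, -0.001, 1.508]
contact_force: [0.4, 2.4, 5.7]
grip_width: 0.0514
grip_force: 2.4
```

>>> jog_arm(
  motion=[
    [0,0,0.002,0,0,0,-0.2],
    [0,0,0.004,0,0,0,-0.2],
    [0,0,0.004,0,0,0,-0.2],
  ],
)

```text
clock: 10.4
ee_pos: [0.5179, -0.0533, 0.0496]
tcp_rot: [3.14, 0.0, 1.508]
contact_force: [-6.1, 4.3, 24.7]
grip_width: 0.0515
grip_force: 12.2
```

>>> jog_arm(
  motion=[
    [0,0,-0.03,0,0,0,-0.2],
    [0,0,-0.1,0,0,0,-0.2],
    [0.1,0,-0.1,0,0,0,-0.2],
    [0.2,0,-0.1,0,0,0,-0.2],
    [0.2,0,-0.1,0,0,0,-0.2],
    [0.2,0,-0.1,0,0,0,-0.2],
  ],
)

```text
clock: 11.0
ee_pos: [0.5243, 0.0683, 0.1071]
tcp_rot: [-3.141, -0.001, 1.513]
contact_force: [-0.8, -0.1, 0.1]
grip_width: 0.051
grip_force: 0.0
```

```bash
cat >> h.py <<'E'
def plane(n,c=(.5165,-.055)):
    o=max((a for a in r.outline_of('bearing',n)),key=lambda a:0)if 0 else None
    p,d=r.snapshot(n); X=cloud(n,d); rr=np.hypot(X[...,0]-c[0],X[...,1]-c[1])
    m=(rr<.043)&(rr>.018)&(X[...,2]>.045)&(X[...,2]<.08); q=X[m]
    for _ in range(3):
        A=np.c_[q[:,:2]-c,np.ones(len(q))]; k=np.linalg.lstsq(A,q[:,2],rcond=None)[0]; e=q[:,2]-A@k; q=q[abs(e)<2*e.std()+1e-4]
    dk=(np.hypot(X[...,0]-.51,X[...,1]-.05)<.03); print(n,'plane',k.round(4),len(q),e.std().round(4),'deck z',np.median(X[dk][:,2]).round(4)); return p,X
E
python3 - <<'E'
from h import *
p,X=plane('top'); p2,X2=plane('side')
a=cv2.resize(p[130:240,250:360],(400,400),interpolation=2);b=cv2.resize(p2[170:225,280:335],(400,400),interpolation=2)
cv2.imwrite('pics/c4.png',np.hstack([a,b])[:,:,::-1])
E
```

```text
top plane [0.0006 0.0024 0.0524] 406 0.0022 deck z 0.4826
side plane [0.0013 0.0026 0.0509] 259 0.0013 deck z 0.2789
```

View pics/c4.png

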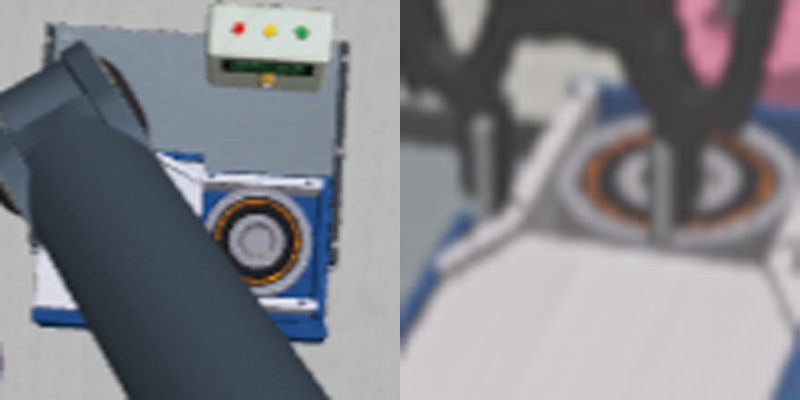

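>>> jog_arm(
  motion=[
    [-0.112,-0.185,0,0,0,0,1],
    [-0.112,-0.185,0,0,0,0,1],
    [-0.112,-0.185,0,0,0,0,1],
    [-0.112,-0.185,0,0,0,0,1],
    [-0.112,-0.185,0,0,0,0,1],
    [-0.112,-0.185,0,0,0,0,1],
  ],
)

```text
clock: 11.7
ee_pos: [0.411, 0.0045, 0.1074]
tcp_rot: [3.14, -0.0, 1.505]
contact_force: [0.2, 0.0, -0.3]
grip_width: -0.0002
grip_force: 0.0
```

Run:
```python
from h import *
s=r.get_state(); print(np.round(s['ee_pos'],4),s['tcp_rot'],np.round(s['q'],3))
p,X=plane('top'); p2,X2=plane('side')
for n in('top0.npz','side0.npz'):
    f=np.load(n);X=f['X'];p=f['p'];m=(p.max(-1)<60)&(X[...,0]<.46)&(X[...,0]>.42)&(abs(X[...,1])<.12)&(X[...,2]>.01)&(X[...,2]<.06)
    print(n,m.sum(),np.argwhere(m).mean(0),X[m].mean(0).round(4),np.percentile(X[m],[5,95],axis=0).round(4).tolist())
cv2.imwrite('pics/c5.png',cv2.resize(p2[150:260,240:400],(800,550),interpolation=2)[:,:,::-1])
```

```text
[0.411  0.0045 0.1074] [ 3.14011214e+00 -3.68833614e-04  1.50519705e+00] [ 0.48   0.284 -0.678  2.225  0.273  0.71  -0.452]
top plane [ 0.0061 -0.0117  0.0524] 436 0.0022 deck z 0.0503
side plane [ 0.0007 -0.0011  0.0511] 336 0.0012 deck z 0.0492
top0.npz 23 [221.34782609 298.30434783] [0.4399 0.0088 0.0497] [[0.4378, -0.0108, 0.0419], [0.4416, 0.0214, 0.0553]]<stdin>:6: RuntimeWarning: Mean of empty slice.
  ret = um.true_divide(
Traceback (most recent call last):
IndexError: index -1 is out of bounds for axis 0 with size 0
```

>>> jog_arm(
  motion=[
    [0.007,-0.0055,0.05,0,0,0,1],
    [0.007,-0.0055,0.1,0,0,0,1],
    [0.007,-0.0055,0.129,0,0,0,1],
    [0.007,-0.0055,0.129,0,0,0,1],
    [0.007,-0.0055,0.129,0,0,0,1],
  ],
)

```text
clock: 12.3
ee_pos: [0.4073, 0.01, 0.0298]
tcp_rot: [-3.141, -0.001, 1.508]
contact_force: [0.7, 0.6, 0.4]
grip_width: -0.0002
grip_force: 0.0
```

>>> jog_arm(
  motion=[
    [0,0.01,0,0,0,0,1],
    [0,0.02,0,0,0,0,1],
    [0,0.03,0,0,0,0,1],
    [0,0.04,0,0,0,0,1],
    [0,0.04,0,0,0,0,1],
  ],
)

```text
clock: 12.8
ee_pos: [0.4293, 0.0076, 0.0297]
tcp_rot: [-3.138, 0.001, 1.506]
contact_force: [-4.1, 0.5, 2.1]
grip_width: -0.0005
grip_force: 2.3
```

>>> jog_arm(
  motion=[
    [0,0.01,0,0,0,0,1],
    [0,0.02,0,0,0,0,1],
    [0,0.03,0,0,0,0,1],
    [0,0.04,0,0,0,0,1],
    [0,0.05,0,0,0,0,1],
    [0,0.06,0,0,0,0,1],
    [0,0.07,0,0,0,0,1],
    [0,0.075,0,0,0,0,1],
  ],
)

```text
clock: 13.6
ee_pos: [0.4729, 0.0048, 0.0294]
tcp_rot: [-3.136, 0.002, 1.507]
contact_force: [-8.3, 1.3, 5.3]
grip_width: 0.0
grip_force: 4.2
```

>>> jog_arm(
  motion=[
    [0,0.004,0,0,0,0,1],
    [0,0.008,0,0,0,0,1],
    [0,0.012,0,0,0,0,1],
    [0,0.012,0,0,0,0,1],
  ],
)

```text
clock: 14.0
ee_pos: [0.4799, 0.0044, 0.0294]
tcp_rot: [-3.136, 0.002, 1.507]
contact_force: [-7.3, 1.0, 4.5]
grip_width: -0.0001
grip_force: 3.6
```

>>> jog_arm(
  motion=[
    [0,0.003,0,0,0,0,1],
    [0,0.006,0,0,0,0,1],
    [0,0.006,0,0,0,0,1],
  ],
)

```text
clock: 14.3
ee_pos: [0.4827, 0.0043, 0.0294]
tcp_rot: [-3.134, 0.002, 1.507]
contact_force: [-9.0, 1.7, 5.7]
grip_width: -0.0
grip_force: 4.5
```

>>> jog_arm(
  motion=[
    [0,0.003,0,0,0,0,1],
    [0,0.006,0,0,0,0,1],
    [0,0.009,0,0,0,0,1],
    [0,0.009,0,0,0,0,1],
  ],
)

```text
clock: 14.7
ee_pos: [0.4889, 0.0039, 0.0294]
tcp_rot: [-3.136, 0.001, 1.507]
contact_force: [-5.9, 1.4, 2.3]
grip_width: -0.0003
grip_force: 3.4
```

>>> jog_arm(
  motion=[
    [0,0.003,0,0,0,0,1],
    [0,0.006,0,0,0,0,1],
    [0,0.006,0,0,0,0,1],
  ],
)

```text
clock: 15.0
ee_pos: [0.4893, 0.0038, 0.0291]
tcp_rot: [-3.13, 0.003, 1.507]
contact_force: [-14.1, 2.3, 10.4]
grip_width: -0.0001
grip_force: 7.1
```

>>> jog_arm(
  motion=[
    [0,0.003,0,0,0,0,1],
    [0,0.005,0,0,0,0,1],
    [0,0.005,0,0,0,0,1],
  ],
)

```text
clock: 15.3
ee_pos: [0.4893, 0.0037, 0.0288]
tcp_rot: [-3.124, 0.005, 1.507]
contact_force: [-20.9, 2.6, 16.4]
grip_width: -0.0001
grip_force: 10.5
```

Run:
```python
from h import *
c=(.578,-.058)
p,X=plane('side',c); 
blue=(p[...,2].astype(int)>p[...,0].astype(int)+40)
m=blue&(X[...,0]>.45)&(X[...,0]<.56)&(abs(X[...,1])<.13)&(X[...,2]>.054)&(X[...,2]<.07)
q=X[m]; k=np.polyfit(q[:,1],q[:,0],1); print('plate',k,len(q))
```

```text
side plane [ 0.0037 -0.0002  0.0509] 236 0.0013 deck z 0.2453
plate [0.05435844 0.51283827] 113
```

>>> jog_arm(
  motion=[
    [0,-0.05,0,0,0,0,1],
    [0,-0.1,0,0,0,0,1],
    [0,-0.1,-0.08,0,0,0,1],
    [0,-0.1,-0.16,0,0,0,1],
    [0,-0.1,-0.24,0,0,0,1],
    [0,-0.1,-0.24,0,0,0,1],
    [0,-0.1,-0.24,0,0,0,1],
  ],
)

```text
clock: 16.05
ee_pos: [0.4395, 0.0069, 0.1752]
tcp_rot: [3.138, 0.001, 1.506]
contact_force: [-0.0, 0.8, -0.7]
grip_width: 0.0001
grip_force: 0.0
```

Run:
```python
from h import *
c=(.579,-.058)
pt,_=plane('top',c)
p,X=plane('side',c)
blue=(p[...,2].astype(int)>p[...,0].astype(int)+40)
m=blue&(X[...,0]>.45)&(X[...,0]<.56)&(abs(X[...,1])<.13)&(X[...,2]>.054)&(X[...,2]<.07)
q=X[m]; k=np.polyfit(q[:,1],q[:,0],1); print('plate',k,len(q),np.median(q[:,0]-.055*q[:,1]))
for t in ('multimeter','mouse_2','driver_blue'):
    for o in r.outline_of(t,'side')[:1]: print(t,np.median(X[o['pixels']],0).round(3))
a=cv2.resize(pt[110:220,250:360],(400,400),interpolation=2);b=cv2.resize(p[150:260,230:340],(400,400),interpolation=2)
cv2.imwrite('pics/c6.png',np.hstack([a,b])[:,:,::-1])
```

```text
top plane [ 0.0036 -0.0036  0.0526] 457 0.0023 deck z nan
side plane [-0.0039  0.0018  0.051 ] 335 0.0013 deck z 0.0254
plate [0.02741414 0.51440926] 194 0.5129401326122249
multimeter [ 0.444 -0.335  0.023]
mouse_2 [0.604 0.338 0.03 ]
driver_blue [ 0.379 -0.248  0.016]
  return _methods._mean(a, axis=axis, dtype=dtype,
  ret = ret.dtype.type(ret / rcount)
```

View pics/c6.png

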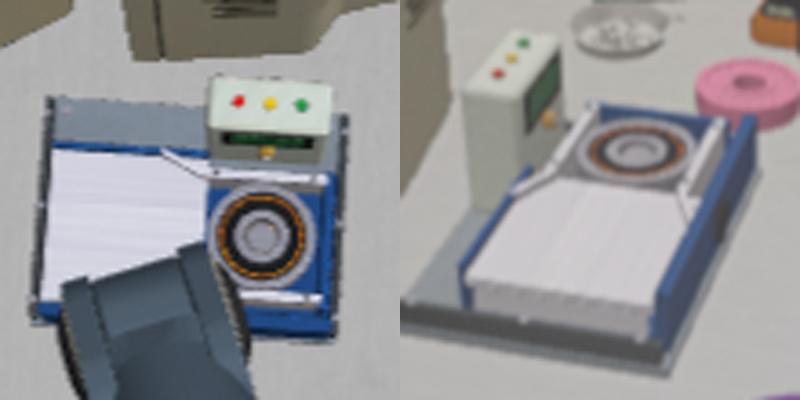

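```bash
python3 - <<'E' 2>/dev/null
from h import *
for n in('top','side'):
    p,d=r.snapshot(n);X=cloud(n,d);pi=p.astype(int)
    m=r.camera_model(n);K=np.array(m['intrinsics']);T=np.array(m['extrinsics'])
    # orange ring pixels, symmetric about the axis
    o=(pi[...,0]>pi[...,2]+50)&(np.hypot(X[...,0]-.575,X[...,1]+.058)<.045)
    uv=np.argwhere(o)[:,::-1].astype('float32'); e=cv2.fitEllipse(cv2.convexHull(uv))
    w=T[:3,:3]@np.linalg.solve(K,[*e[0],1]); print(n,len(uv),e[1],'bearing',(T[:3,3]+w*(.053-T[2,3])/w[2]).round(4))
    h=(X[...,2]>.1)&(X[...,2]<.125)&(X[...,0]>.62)&(X[...,0]<.73)&(X[...,1]>-.14)&(X[...,1]<0)
    print('head',cv2.minAreaRect(X[h][:,:2].astype('float32')))
E
```

```text
top 96 (22.42552375793457, 23.464340209960938) bearing [ 0.5808 -0.0596  0.053 ]
head ((0.673179566860199, -0.06315524131059647), (0.09898247569799423, 0.04907600209116936), 87.66757202148438)
```

```bash
python3 -c "
from bench import r
print(r.sign_off())"
```

```text
the job is handed in; nothing more can be done
None
```

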